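# Turn the specimen stage to the red line and release the shutter

## Robot

A 7-joint arm with a two-finger parallel gripper is mounted at the origin on the work surface. World frame = base frame: x ahead of the robot, y to its left, z up, the work surface at z = 0. Lengths are in m, angles in rad, forces in N, time in s.
With the tool pointing down it reaches from about 0.425 to 0.8 m from the base axis. Payload 8.3 kg.
Tool frame: the origin (TCP) lies midway between the tips of the shut fingers; the grasp point (between the pads) lies 19 mm behind it; z points along the fingers, x is the direction in which the jaws open and shut, and the axes are right-handed (so a half turn about z gives the same grasp; the last joint's range is limited). The gripper opens to 85 mm and grips with 20 to 120 N. Pads are 22 mm wide; open, the fingers measure 114 mm over their backs; the gripper's body (76 mm by 85 mm) begins 54 mm behind the grasp point. The pads swing forward as they close: fully open they stand 13 mm farther back than shut.
Start: joints at [1.104, 0.383, 0.016, 1.37, -0.006, 1.388, -0.046], TCP at [0.246, -0.575, 0.231] pointing down, gripper open.
Joint ranges: [-2.95, 2.95], [-0.25, 2.06], [-1.52, 1.56], [0.18, 2.33], [-1.44, 4.58], [0.02, 2.06], [-3.01, 3.01]. Speed limits (rad/s): [2.39, 2.39, 3.01, 3.01, 3.14, 3.14, 3.14].

## Interface

Orientations are given as a rotation vector (axis times angle).
In Python, from workcell import * gives the robot as it stands.
- The arm moves only by the tool play_rows, never from a script. Its argument "moves" is one flat list of numbers, 7 for each row, row after row: the shift along the world's x, y, z in m, then the turn, a rotation vector about the world's x, y, z in rad, then the opening, from 0 (shut) to 1 (fully open). In form: [dx, dy, dz, rx, ry, rz, jaw, dx, dy, dz, rx, ry, rz, jaw, ...]. A call has 1 to 5 rows; each row shifts and turns the pose as measured when the row begins; what a row does not reach is not made up. A row lasts 1/8 s, in which the tool goes at most 62.5 mm and 10.7 degrees, less where a joint would pass 70% of its speed; a pose out of reach is approached as far as the arm can. A call with a gripper value outside its range is refused whole. The fingers move at their own pace and stop on an object; the grip force is fixed at half the most. Time passes only in rows, so rows that do not move let the fingers close. It gives the time, the measured TCP pose, the force and the opening at its end, in the units of the state.
- observe(): the state, without advancing time (a new reading comes with each control period).
- grab_frame(name): name is "side" or "top" or "wrist"; returns (picture, depth): 480x640x3 uint8, blue, green, red; 480x640 float32, m along the optical axis (not along the pixel's ray), 0 where there is no reading.
- camera_params(name): a dict with "camera_matrix" (3x3 intrinsics, pixels), "world_to_cam" (4x4, takes a point from world to camera coordinates). Camera axes: x right, y down, z forward; pixel columns grow to the right and rows downward; lengths in m; the calibration is good to about 2 mm. The wrist camera is an equidistant fisheye: a pixel r from the principal point sees the ray r / f radians off the axis. A picture is of the moment at which its call begins: read the wrist's pose just before it. camera_params takes no time and is no camera call; for the wrist camera it gives the pose at the moment of the call.
- job_done(): hands the job in, once; it reports no verdict.
Trained networks look in the newest picture that a camera, given by its name, has taken for a name from the list of things; names that differ only in an ending like _2 or _b are one class to them, and where a whole thing is asked for, a point or a joint stands for the part that bears it (a point fixed in the world has none). Each returns a list of dicts, best first, with "confidence" (0 to 1); they miss things now and then, are a little off and sometimes report something else, mostly with a low value. They report only what shows in the picture. A call takes as long as a camera call. They do not tell look-alikes from the thing itself.
- find_in(camera, target): "point" ([x, y, z] in m, in world coordinates, good to about 4 mm: the middle of the surface that is visible of it).
- silhouettes(camera, target): "pixels" (480x640 bool, what is visible of it).
- pinpoint(camera, target): "point" ([x, y, z] in m, in world coordinates, good to about 4 mm: a listed point, or the origin of a listed thing).
The state is a dict: "time": time; "q": joint angles; "qvel": joint speeds; "effort": joint torques, N m; "tcp_pos": TCP position; "tool_rot": TCP orientation; "force": force on the tool from outside, world axes, zero at the start; "wrist_torque": the same for the moment, N m; "gripper_width": finger opening in m.
Only numpy, scipy, OpenCV 4.12 (cv2) and the standard library are available. Lean on these libraries where they do the work, as an engineer would, in place of code of your own. Each camera call takes 0.05 s, during which the arm holds its last target. There are 200 camera calls.

## Task

Push the brass post with closed fingertips to turn the round black specimen stage until its white index mark lines up with the red line on the white rim (not the blue one); push gently and do not grip the post. With the mark lined up, press the green shutter button on the white remote all the way down and let it spring back, so that the picture is taken at the right angle. Do not disturb the objective lens, the oil bottle or the slide box, and leave the stage lined up.

Things in the scene. Friction and masses are not known exactly. Their poses are not given: they have to be found in the camera images.
- stage: Fixed white round housing of the rotating stage, 200 mm across (208 mm at its foot), 25 mm high, with fine black scale ticks on its upper rim. Origin: centre of the underside, on the vertical axis about which the black disc turns. It does not move during the run, but where it stands and its yaw vary.
- dial: Black disc, 156 mm across, top face 37 mm above the bench, with a flat clipped glass slide (under 3 mm high), the post and the mark. Turns either way about its vertical axis. Origin: on the axis, 25 mm above the bench; x axis points to the index mark. Friction 0.10 N m (about 2 N at the post); it stays where left. More than 15 N on it is too rough.
- post_top (a point): Centre of the flat top of the brass post, 71 mm above the bench: an upright round post of 12 mm diameter, standing 34 mm above the disc, 55 mm from the disc's axis, exactly opposite the index mark. A low steel collar at its foot is only 3 mm high.
- mark_tip (a point): Outer end of the white index mark (a radial white stripe 26 mm long and 7 mm wide on the black disc), 77.5 mm from the axis, at the disc's edge, 37 mm above the bench.
- red_line: The target: a red radial line 20 mm long and 9 mm wide, lying flat on the white rim 25 mm above the bench. Origin: its middle, 89 mm from the disc's axis. Its own y axis runs along the line, so its x axis is across it. It lies on one side of the rim, the blue line diametrically opposite; which is where varies.
- blue_line: A like line in blue, on the opposite side of the rim: not the target. Origin at its middle, 89 mm from the disc's axis.
- remote: Fixed white remote control box, 75 x 110 x 24 mm (its x, y, z), with a small green-grey display and the green button. Origin: centre of the underside.
- shutter_top (a point): Centre of the top of the round green shutter button, 32 mm across, on a black housing on the remote; it is pressed straight down.
- shutter (a joint): Travel of the shutter button in m: 0 up, 0.006 fully down. It is sprung; fully down takes about 5 N.
- objective: Loose brass microscope objective with a steel nose, standing upright, 31 mm diameter, 52 mm high. Origin: centre of its underside. Leave alone.
- oil: Loose small amber bottle of immersion oil with a black cap, 32 mm diameter, 70 mm high. Origin: centre of its underside. Leave alone.
- slidebox: Loose blue slide box with a white lid, 87 x 102 x 35 mm. Origin: centre of its underside. Leave alone.
Not all that is in view belongs to the job. What is shaped like the remote but pink is not meant. Of the things that look like the stage, the smaller one is meant.

How it is judged:
By the outcome, as a careful person would: the job done as asked, in the order asked, and still so for the second after the job is handed in, with the robot touching nothing.
It also fails if it takes over 64 s, if anything falls off the work surface, if the arm or the gripper's body presses on something with over 40 N, if the wrist force passes 120 N, or if a joint passes its speed limit or range.

## Working session

There is one attempt and no reset: what is moved stays moved. The work goes in short steps, Python scripts to look and compute and a tool call to move; the robot and the scene stay as the last step left them, time stands still between calls to the robot, and variables do not carry over. Pictures are saved under pics/ and viewed, about 8 in all and at most 12, crops included, and the job is handed in when it is done.

Besides the shell and the picture viewer there is one more tool, called after "Call:" as name(argument=value, ...), one argument or row to a line, values as JSON. play_rows: Moves the arm, as the interface text tells. Its arguments: {"type":"object","properties":{"moves":{"type":"array","items":{"type":"number"}}},"required":["moves"]}

```bash
mkdir -p pics; cat > h.py <<'E'
from workcell import *
import numpy as np, cv2
def proj(cam,p):
    c=camera_params(cam);q=c["world_to_cam"]@np.r_[p,1];k=c["camera_matrix"]@q[:3];return (k[:2]/k[2]).round(0)
def unproj(cam,u,v,z):
    c=camera_params(cam);T=np.linalg.inv(c["world_to_cam"]);d=T[:3,:3]@np.linalg.inv(c["camera_matrix"])@np.array([u,v,1.]);o=T[:3,3]
    return o+d*(z-o[2])/d[2]
E
python3 - <<'E'
from h import *
s=observe();print(s["time"],s["tcp_pos"],s["tool_rot"])
a,_=grab_frame("top");b,_=grab_frame("side")
cv2.imwrite("pics/top.png",a);cv2.imwrite("pics/side.png",b)
for t in ["stage","dial","post_top","mark_tip","red_line","blue_line","remote","shutter_top","objective","oil","slidebox"]:
  for d in pinpoint("top",t)[:3]:
    print(t,np.round(d["point"],3),round(d["confidence"],2),proj("top",d["point"]))
E
```

```text
0.0 [ 0.24542562 -0.57427378  0.23028447] [-2.62096596e+00  1.73019918e+00  2.48350066e-03]
stage [ 0.554 -0.16   0.002] 0.62 [408. 239.]
stage [ 0.249 -0.236  0.002] 0.62 [443. 357.]
dial [ 0.561 -0.159  0.025] 0.91 [409. 234.]
dial [ 0.25  -0.232  0.039] 0.72 [445. 358.]
post_top [ 0.514 -0.129  0.074] 0.78 [402. 250.]
post_top [ 0.176 -0.257  0.099] 0.62 [464. 392.]
mark_tip [ 0.619 -0.2    0.038] 0.88 [425. 211.]
mark_tip [ 0.354 -0.21   0.049] 0.6 [435. 315.]
red_line [ 0.552 -0.072  0.027] 0.61 [376. 238.]
blue_line [ 0.56  -0.251  0.024] 0.59 [445. 234.]
remote [ 0.659  0.307 -0.003] 0.97 [231. 201.]
remote [0.58  0.12  0.002] 0.56 [302. 230.]
shutter_top [0.657 0.294 0.045] 0.7 [233. 198.]
shutter_top [0.577 0.114 0.044] 0.69 [303. 228.]
objective [ 0.794 -0.037 -0.   ] 0.68 [359. 151.]
objective [ 0.62  -0.202  0.039] 0.2 [426. 211.]
oil [0.379 0.08  0.004] 0.5 [318. 307.]
slidebox [ 0.507  0.441 -0.   ] 0.92 [179. 259.]
```

View pics/top.png

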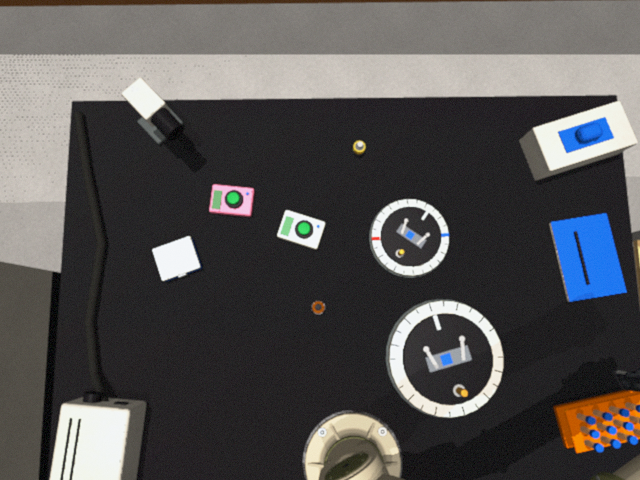

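View pics/side.png

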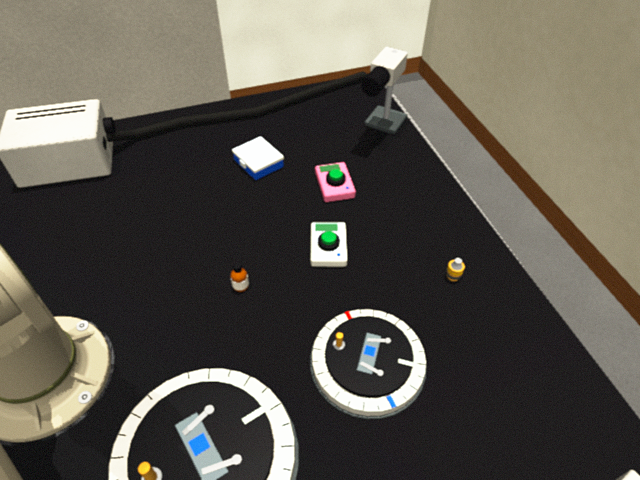

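The small stage at top-image (409,237) is the candidate, and the larger look-alike is at (445,358). The white remote is at (302,230) and the pink one at (231,200). By the description I choose the small stage and the white remote. The red line is at (376,238), the mark at (425,215) and the post at (401,252). I'll check this in a close crop and refine with colour centroids.

```bash
cat >> h.py <<'E'
def cent(img,kind,box):
    x0,y0,x1,y1=box;c=img[y0:y1,x0:x1].astype(float);b,g,r=c[...,0],c[...,1],c[...,2]
    w={"red":np.clip(r-np.maximum(g,b)-60,0,None),"blue":np.clip(b-np.maximum(g,r)-60,0,None),"green":np.clip(g-np.maximum(b,r)-60,0,None)}[kind]
    ys,xs=np.mgrid[y0:y1,x0:x1];return (w*xs).sum()/w.sum(),(w*ys).sum()/w.sum()
E
python3 - <<'E'
from h import *
a=cv2.imread("pics/top.png");b=cv2.imread("pics/side.png")
R={}
for cam,im,bx in [("top",a,{"red":(365,228,386,248),"blue":(438,225,455,245)}),("side",b,{"red":(338,305,360,325),"blue":(380,392,402,412)})]:
    p={k:unproj(cam,*cent(im,k,bx[k]),.025)[:2] for k in bx}
    d=p["red"]-p["blue"];print(cam,p,"centre",(p["red"]+p["blue"])/2,"len",np.hypot(*d),"ang",np.degrees(np.arctan2(d[1],d[0])))
print("btn",unproj("top",*cent(a,"green",(295,218,313,240)),.045),unproj("side",*cent(b,"green",(318,230,340,250)),.045))
for t in ["post_top","mark_tip","shutter_top"]:
  for d in pinpoint("side",t)[:3]: print(t,np.round(d["point"],3),round(d["confidence"],2))
c=np.hstack([cv2.resize(a[190:290,270:460],None,fx=2.1,fy=2.1*1.5,interpolation=3)[:315],cv2.resize(b[290:425,290:450],(374,315),interpolation=3)])
cv2.imwrite("pics/crop.png",c)
E
```

```text
top {'red': array([ 0.55198362, -0.07075102]), 'blue': array([ 0.55941748, -0.24956924])} centre [ 0.55570055 -0.16016013] len 0.17897267756583649 ang 92.3805403289268
side {'red': array([ 0.55149328, -0.06749981]), 'blue': array([ 0.55873171, -0.24868538])} centre [ 0.55511249 -0.15809259] len 0.18133009425210853 ang 92.28776948397089
btn [0.57675833 0.11353352 0.045     ] [0.57610874 0.11303319 0.045     ]
post_top [ 0.512 -0.131  0.069] 0.65
post_top [ 0.552 -0.07   0.026] 0.6
post_top [ 0.179 -0.256  0.098] 0.59
mark_tip [ 0.617 -0.203  0.033] 0.6
mark_tip [0.577 0.12  0.001] 0.15
shutter_top [0.66  0.297 0.045] 0.71
shutter_top [0.578 0.115 0.045] 0.54
```

View pics/crop.png

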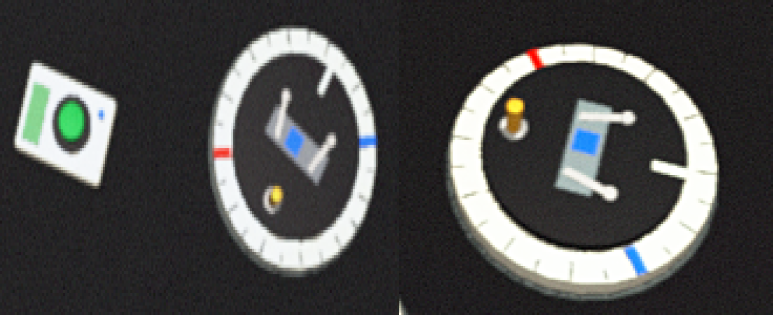

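The crop confirms the choice: the red line is on the +y side of the small stage, the post is next to it, and the white remote has the green button. Centre is about (0.5555,-0.159), red at 92.35° and mark at about -34°. That means turning the disc about +126° counter-clockwise. I'll start with the shut fingers at polar angle 113°, radius 55 mm.

Call:
play_rows(
  moves=[0.0289, 0.0466, 0, 0, 0, 0, 0, 0.0289, 0.0466, 0, 0, 0, 0, 0, 0.0289, 0.0466, 0, 0, 0, 0, 0, 0.0289, 0.0466, 0, 0, 0, 0, 0, 0.0289, 0.0466, 0, 0, 0, 0, 0],
)

```text
time: 1.42
tcp_pos: [0.3891, -0.3388, 0.2309]
tool_rot: [2.611, -1.743, 0.001]
force: [1.4, -0.2, 1.0]
gripper_width: -0.0003
```

Call:
play_rows(
  moves=[0.0289, 0.0466, 0, 0, 0, 0, 0, 0.0289, 0.0466, 0, 0, 0, 0, 0, 0.0289, 0.0466, 0, 0, 0, 0, 0, 0.0289, 0.0466, 0, 0, 0, 0, 0, 0, 0, 0, 0, 0, 0, 0],
)

```text
time: 2.05
tcp_pos: [0.5098, -0.1406, 0.2326]
tool_rot: [2.62, -1.734, 0.006]
force: [0.1, -0.5, -0.5]
gripper_width: 0.0001
```

Call:
play_rows(
  moves=[0.012, 0.016, -0.03, 0, 0, 0, 0, 0.012, 0.016, -0.04, 0, 0, 0, 0, 0, 0, -0.03, 0, 0, 0, 0, 0, 0, 0, 0, 0, 0, 0],
)

```text
time: 2.55
tcp_pos: [0.534, -0.1111, 0.1313]
tool_rot: [2.616, -1.737, 0.011]
force: [0.0, -0.7, 0.6]
gripper_width: -0.0002
```

```bash
python3 - <<'E'
from h import *
s=observe();print(s["time"],s["tcp_pos"])
for cam in ["wrist","top"]:
  a,_=grab_frame(cam);cv2.imwrite(f"pics/{cam}2.png",a)
  for t in ["post_top","mark_tip","dial","red_line","blue_line"]:
    for d in pinpoint(cam,t)[:2]: print(cam,t,np.round(d["point"],3),round(d["confidence"],2))
E
```

```text
2.55 [ 0.53402139 -0.11106414  0.13125918]
wrist post_top [ 0.509 -0.129  0.071] 0.63
wrist post_top [0.578 0.115 0.042] 0.39
wrist mark_tip [ 0.619 -0.208  0.039] 0.82
wrist dial [ 0.558 -0.161  0.024] 0.94
wrist red_line [ 0.552 -0.07   0.021] 0.75
wrist blue_line [ 0.561 -0.247  0.024] 0.64
top post_top [ 0.515 -0.129  0.074] 0.92
top dial [ 0.558 -0.162  0.026] 0.72
```

View pics/wrist2.png

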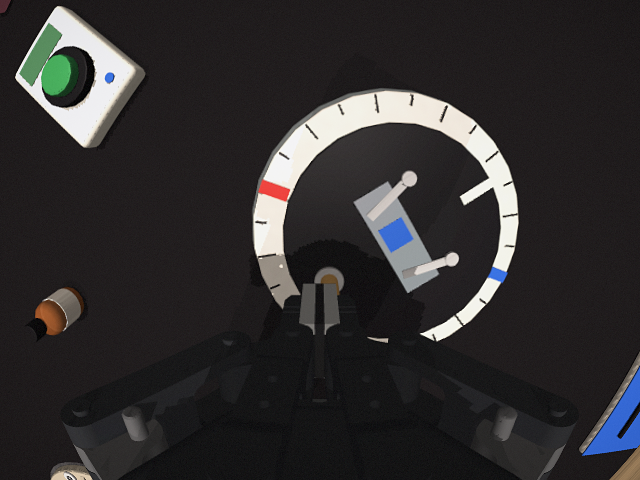

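The wrist image shows red at (273,190), the mark at (478,192), the post at (329,280) just past the fingertips, and the white remote at upper left. The fingers are clear beside the post, so I'm descending.

Call:
play_rows(
  moves=[0, 0, -0.035, 0, 0, 0, 0, 0, 0, -0.03, 0, 0, 0, 0, 0, 0, -0.012, 0, 0, 0, 0, 0, 0, 0, 0, 0, 0, 0],
)

```text
time: 3.65
tcp_pos: [0.537, -0.1105, 0.0562]
tool_rot: [-2.617, 1.735, -0.023]
force: [-0.1, -0.4, 1.2]
gripper_width: 0.0
```

```bash
cat >> h.py <<'E'
from scipy.spatial.transform import Rotation as Ro
C=np.array([.556,-.160])
def plan(step,n=5,r=.055,z=.05,adv=0):
    s=observe();p=np.array(s["tcp_pos"]);d=p[:2]-C;th=np.arctan2(d[1],d[0])%(2*np.pi)
    x=Ro.from_rotvec(s["tool_rot"]).as_matrix();yaw=np.degrees(np.arctan2(x[1,0],x[0,0]))
    print("t",s["time"],"th",np.degrees(th).round(1),"r",np.hypot(*d).round(4),"z",p[2].round(4),"yaw",yaw.round(1),"tilt",x[:2,2].round(3),"F",np.round(s["force"],1))
    prev=p[:2]
    for i in range(1,n+1):
        q=C+r*np.array([np.cos(th+i*np.radians(step)),np.sin(th+i*np.radians(step))]);print(np.round(q-prev,4),end=" ");prev=q
    print("dz",round((z-p[2]),4))
E
python3 -c "
from h import *
plan(5,15)"
```

```text
t 3.65 th 111.0 r 0.053 z 0.0562 yaw -67.1 tilt [ 0.013 -0.007] F [-0.1 -0.4  1.2]
[-0.0051 -0.    ] [-0.0042 -0.0023] [-0.004  -0.0026] [-0.0038 -0.003 ] [-0.0035 -0.0033] [-0.0032 -0.0036] [-0.0029 -0.0039] [-0.0025 -0.0041] [-0.0021 -0.0043] [-0.0018 -0.0045] [-0.0014 -0.0046] [-0.001  -0.0047] [-0.0005 -0.0048] [-0.0001 -0.0048] [ 0.0003 -0.0048] dz -0.0062
```

Call:
play_rows(
  moves=[-0.0051, 0, -0.006, 0, 0, 0.087, 0, -0.0042, -0.0023, 0, 0, 0, 0.087, 0, -0.004, -0.0026, 0, 0, 0, 0.087, 0, -0.0038, -0.003, 0, 0, 0, 0.087, 0, -0.0035, -0.0033, 0, 0, 0, 0.087, 0],
)

```text
time: 4.28
tcp_pos: [0.5208, -0.1213, 0.0569]
tool_rot: [-2.931, 1.105, -0.036]
force: [0.6, 1.8, -1.1]
gripper_width: 0.0
```

```bash
python3 -c "
from h import *
plan(5,10)"
```

```text
t 4.275 th 132.3 r 0.0523 z 0.0569 yaw -41.3 tilt [ 0.024 -0.   ] F [ 0.6  1.8 -1.1]
[-0.0052 -0.0014] [-0.0031 -0.0037] [-0.0028 -0.0039] [-0.0024 -0.0041] [-0.002  -0.0043] [-0.0017 -0.0045] [-0.0013 -0.0046] [-0.0008 -0.0047] [-0.0004 -0.0048] [-0.     -0.0048] dz -0.0069
```

Call:
play_rows(
  moves=[-0.0045, -0.002, -0.003, 0, 0, 0.087, 0, -0.0031, -0.0037, -0.002, 0, 0, 0.087, 0, -0.0028, -0.0039, -0.002, 0, 0, 0.087, 0, -0.0024, -0.0041, 0, 0, 0, 0.087, 0, -0.002, -0.0043, 0, 0, 0, 0.087, 0],
)

```text
time: 4.9
tcp_pos: [0.5113, -0.1373, 0.0577]
tool_rot: [-3.096, 0.418, -0.049]
force: [0.1, 1.6, -0.8]
gripper_width: -0.0
```

```bash
python3 -c "
from h import *
plan(5,10)"
```

```text
t 4.9 th 153.1 r 0.0501 z 0.0577 yaw -15.4 tilt [0.034 0.013] F [ 0.1  1.6 -0.8]
[-0.0064 -0.0022] [-0.0016 -0.0045] [-0.0012 -0.0046] [-0.0008 -0.0047] [-0.0004 -0.0048] [ 0.0001 -0.0048] [ 0.0005 -0.0048] [ 0.0009 -0.0047] [ 0.0013 -0.0046] [ 0.0017 -0.0045] dz -0.0077
```

Call:
play_rows(
  moves=[-0.005, -0.0025, -0.004, -0.007, 0.018, 0.087, 0, -0.0026, -0.0043, -0.004, -0.007, 0.018, 0.087, 0, -0.0018, -0.0046, -0.003, -0.002, 0.006, 0.087, 0, -0.0014, -0.0047, -0.002, -0.002, 0.006, 0.087, 0, -0.001, -0.0048, -0.002, -0.002, 0.006, 0.087, 0],
)

```text
time: 5.52
tcp_pos: [0.5045, -0.1574, 0.0506]
tool_rot: [3.121, 0.287, -0.02]
force: [-0.3, 1.0, 1.5]
gripper_width: 0.0001
```

```bash
python3 -c "
from h import *
plan(5,10)"
```

```text
t 5.525 th 177.1 r 0.0516 z 0.0506 yaw 10.5 tilt [-0.012 -0.009] F [-0.3  1.   1.5]
[-0.0034 -0.0046] [ 0.0004 -0.0048] [ 0.0008 -0.0047] [ 0.0012 -0.0046] [ 0.0016 -0.0045] [ 0.002  -0.0044] [ 0.0024 -0.0042] [ 0.0027 -0.0039] [ 0.0031 -0.0037] [ 0.0034 -0.0034] dz -0.0006
```

Call:
play_rows(
  moves=[-0.002, -0.0046, 0, 0, 0, 0.087, 0, -0.0004, -0.0048, 0, 0, 0, 0.087, 0, 0.0002, -0.0047, 0, 0, 0, 0.087, 0, 0.0006, -0.0046, 0, 0, 0, 0.087, 0, 0.0012, -0.0045, 0, 0, 0, 0.087, 0],
)

```text
time: 6.15
tcp_pos: [0.5064, -0.1794, 0.0561]
tool_rot: [2.974, 0.977, -0.01]
force: [-0.3, 1.3, -1.2]
gripper_width: -0.0002
```

```bash
python3 -c "
from h import *
plan(5,10)
a,_=grab_frame('wrist');cv2.imwrite('pics/w3.png',a)
for t in ['post_top','mark_tip']:
    for d in pinpoint('wrist',t)[:2]:
        v=np.array(d['point'][:2])-C; print(t,np.round(d['point'],3),round(d['confidence'],2),np.degrees(np.arctan2(v[1],v[0])))"
```

```text
t 6.15 th 201.4 r 0.0532 z 0.0561 yaw 36.4 tilt [-0.003 -0.013] F [-0.3  1.3 -1.2]
[ 0.0003 -0.005 ] [ 0.0023 -0.0042] [ 0.0027 -0.004 ] [ 0.003  -0.0037] [ 0.0033 -0.0035] [ 0.0036 -0.0032] [ 0.0039 -0.0028] [ 0.0041 -0.0025] [ 0.0043 -0.0021] [ 0.0045 -0.0017] dz -0.0061
post_top [ 0.552 -0.069  0.024] 0.67 92.2605019111413
mark_tip [ 0.616 -0.117  0.038] 0.82 35.47460650803188
mark_tip [ 0.35  -0.208  0.049] 0.64 -166.84485709756902
```

Call:
play_rows(
  moves=[0.0008, -0.005, -0.003, 0, 0, 0.087, 0, 0.002, -0.0044, -0.002, 0, 0, 0.087, 0, 0.0024, -0.0042, -0.001, 0, 0, 0.087, 0, 0.0028, -0.0039, -0.001, 0, 0, 0.087, 0, 0.0031, -0.0037, -0.001, 0, 0, 0.087, 0],
)

```text
time: 6.92
tcp_pos: [0.5193, -0.2002, 0.0518]
tool_rot: [2.692, 1.59, -0.003]
force: [-1.2, 2.0, 1.2]
gripper_width: -0.0001
```

```bash
python3 -c "
from h import *
plan(4,8)"
```

```text
t 6.925 th 227.6 r 0.0545 z 0.0518 yaw 61.1 tilt [ 0.006 -0.014] F [-1.2  2.   1.2]
[ 0.0026 -0.0029] [ 0.0031 -0.0023] [ 0.0032 -0.0021] [ 0.0034 -0.0018] [ 0.0035 -0.0016] [ 0.0036 -0.0013] [ 0.0037 -0.0011] [ 0.0037 -0.0008] dz -0.0018
```

Call:
play_rows(
  moves=[0.0026, -0.0029, -0.001, 0, 0, 0.07, 0, 0.0031, -0.0024, -0.001, 0, 0, 0.07, 0, 0.0032, -0.0022, -0.001, 0, 0, 0.07, 0, 0.0034, -0.0019, -0.001, 0, 0, 0.07, 0, 0, 0, 0, 0, 0, 0, 0],
)

```text
time: 7.55
tcp_pos: [0.5325, -0.2102, 0.0508]
tool_rot: [2.444, 1.945, -0.001]
force: [0.9, -0.4, 0.3]
gripper_width: -0.0004
```

```bash
cat >> h.py <<'E'
def look(fn):
    for cam in ("wrist","top","side"):
        a,_=grab_frame(cam);cv2.imwrite(f"pics/{fn}_{cam}.png",a)
        for t in ['post_top','mark_tip','red_line','blue_line']:
            for d in pinpoint(cam,t)[:2]:
                v=np.array(d['point'][:2])-C
                if np.hypot(*v)<.12: print(cam,t,np.round(d['point'],3),round(d['confidence'],2),np.degrees(np.arctan2(v[1],v[0])).round(1))
E
python3 -c "
from h import *
plan(3,5)
look('a')"
```

```text
t 7.55 th 244.9 r 0.0554 z 0.0508 yaw 77.0 tilt [ 0.011 -0.015] F [ 0.9 -0.4  0.3]
[ 0.0028 -0.0008] [ 0.0027 -0.001 ] [ 0.0027 -0.0009] [ 0.0028 -0.0007] [ 0.0028 -0.0006] dz -0.0008
wrist mark_tip [ 0.565 -0.087  0.041] 0.67 82.9
wrist red_line [ 0.554 -0.07   0.021] 0.68 91.3
wrist blue_line [ 0.563 -0.248  0.022] 0.64 -85.4
top post_top [ 0.552 -0.214  0.073] 0.91 -94.5
top mark_tip [ 0.566 -0.078  0.04 ] 0.63 83.1
top red_line [ 0.552 -0.07   0.026] 0.42 92.4
side post_top [ 0.551 -0.215  0.07 ] 0.82 -95.3
side mark_tip [ 0.565 -0.084  0.034] 0.65 83.3
side blue_line [ 0.557 -0.249  0.024] 0.63 -89.2
```

Call:
play_rows(
  moves=[0.0027, -0.0012, 0, 0, 0, 0.05, 0, 0.0027, -0.0011, 0, 0, 0, 0.05, 0, 0, 0, 0, 0, 0, 0, 0],
)

```text
time: 8.68
tcp_pos: [0.5367, -0.212, 0.0501]
tool_rot: [2.341, 2.072, -0.002]
force: [-0.4, -0.6, 0.1]
gripper_width: 0.0001
```

```bash
cat >> h.py <<'E'
def wray(uv,z):
    c=camera_params("wrist");K=c["camera_matrix"];T=np.linalg.inv(c["world_to_cam"])
    m=np.array([(uv[0]-K[0,2])/K[0,0],(uv[1]-K[1,2])/K[1,1]]);r=np.hypot(*m);d=np.r_[m/r*np.sin(r),np.cos(r)];d=T[:3,:3]@d;o=T[:3,3]
    return (o+d*(z-o[2])/d[2])[:2]
def wproj(p):
    c=camera_params("wrist");K=c["camera_matrix"];q=(c["world_to_cam"]@np.r_[p,1])[:3];r=np.hypot(*q[:2]);t=np.arctan2(r,q[2]);m=q[:2]/r*t
    return m*[K[0,0],K[1,1]]+K[:2,2]
def rect(fn,S=3000,h=.11):
    # polar unwrap about C of all cameras' views: columns angle 60..125 deg, rows radius .05...1
    out=[]
    for cam in ("wrist","top","side"):
        im=cv2.imread(f"pics/{fn}_{cam}.png")
        A=np.radians(np.linspace(70,115,450));Rr=np.linspace(.1,.045,110)
        m=np.zeros((110,450,2),np.float32)
        c=camera_params(cam);K=c["camera_matrix"];W=c["world_to_cam"]
        for i,r in enumerate(Rr):
            z=.037 if r<.0785 else .025
            P=np.stack([C[0]+r*np.cos(A),C[1]+r*np.sin(A),0*A+z,0*A+1]);q=(W@P)[:3]
            if cam=="wrist":
                rr=np.hypot(q[0],q[1]);t=np.arctan2(rr,q[2]);u=q[0]/rr*t*K[0,0]+K[0,2];v=q[1]/rr*t*K[1,1]+K[1,2]
            else: u=q[0]/q[2]*K[0,0]+K[0,2];v=q[1]/q[2]*K[1,1]+K[1,2]
            m[i,:,0]=u;m[i,:,1]=v
        o=cv2.remap(im,m[...,0],m[...,1],cv2.INTER_LINEAR);out.append(o)
        D=np.degrees(A);f=o.astype(float)
        red=np.clip(f[15:35,:,2]-f[15:35,:,:2].max(2)-40,0,None).sum(0);wh=np.clip(f[55:85].min(2)-100,0,None).sum(0)
        print(cam,"red",(red*D).sum()/red.sum(),"mark",(wh*D).sum()/max(wh.sum(),1),wh.sum())
    cv2.imwrite(f"pics/{fn}_polar.png",np.vstack(out))
E
python3 -c "
from h import *
plan(1,3,adv=0)
look('b');rect('b')"
```

```text
t 8.675 th 249.6 r 0.0554 z 0.0501 yaw 83.0 tilt [ 0.01  -0.013] F [-0.4 -0.6  0.1]
[0.0011 0.0001] [ 0.0009 -0.0003] [ 0.0009 -0.0003] dz -0.0001
wrist post_top [ 0.55  -0.216  0.07 ] 0.67 -95.9
wrist mark_tip [ 0.561 -0.084  0.037] 0.96 85.9
wrist red_line [ 0.555 -0.07   0.022] 0.81 90.9
wrist blue_line [ 0.562 -0.245  0.026] 0.81 -86.2
top post_top [ 0.556 -0.215  0.076] 0.7 -90.4
top mark_tip [ 0.559 -0.08   0.039] 0.72 88.1
top red_line [ 0.553 -0.072  0.027] 0.41 92.1
side post_top [ 0.557 -0.216  0.07 ] 0.97 -89.1
side mark_tip [ 0.56  -0.084  0.035] 0.77 87.2
side red_line [ 0.554 -0.072  0.024] 0.35 91.4
side blue_line [ 0.557 -0.25   0.025] 0.48 -89.3
wrist red 92.01860825014619 mark 87.1481871953423 272616.0
top red 92.58298571315831 mark 87.6716277950898 307638.0
side red 93.27187703797925 mark 85.20440927139983 12482.0
```

View pics/b_polar.png

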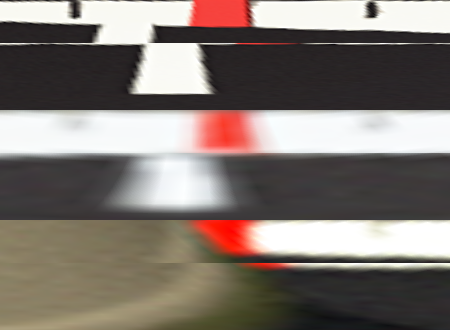

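The mark is 4.9° short of red in both the wrist and top views (unwrapped: white stripe at column ~172, red at ~220; the side view is hidden by the arm). I'm nudging it further.

Call:
play_rows(
  moves=[0.0024, -0.0008, 0, 0, 0, 0.043, 0, 0.0024, -0.0007, 0, 0, 0, 0.043, 0, 0, 0, 0, 0, 0, 0, 0],
)

```text
time: 9.8
tcp_pos: [0.5407, -0.2134, 0.05]
tool_rot: [2.248, 2.174, -0.003]
force: [0.7, -0.6, 0.4]
gripper_width: 0.0
```

```bash
python3 -c "
from h import *
plan(1,3,adv=0)
look('c');rect('c')" | grep -v "_"
```

```text
t 9.8 th 254.0 r 0.0556 z 0.05 yaw 88.1 tilt [ 0.009 -0.012] F [ 0.7 -0.6  0.4]
[0.0011 0.0003] [ 0.0009 -0.0002] [ 0.0009 -0.0002] dz 0.0
wrist red 92.19551938011664 mark 91.40659829975718 279118.0
top red 92.59557784567903 mark 91.80520862882888 310865.0
side red 92.94748468277972 mark 93.49099213328375 136306.0
```

Call:
play_rows(
  moves=[0.0009, -0.0002, 0, 0, 0, 0.013, 0, 0, 0, 0, 0, 0, 0, 0],
)

```text
time: 10.8
tcp_pos: [0.5413, -0.2136, 0.05]
tool_rot: [2.233, 2.19, -0.004]
force: [0.0, -0.1, -0.5]
gripper_width: 0.0002
```

```bash
python3 -c "
from h import *
plan(1,3,adv=0)
look('d');rect('d')" | grep -v "_"
```

```text
t 10.8 th 254.6 r 0.0556 z 0.05 yaw 88.9 tilt [ 0.008 -0.012] F [ 0.  -0.1 -0.5]
[0.0011 0.0003] [ 0.0009 -0.0002] [ 0.0009 -0.0002] dz 0.0
wrist red 92.18011653180558 mark 91.80247317156227 279452.0
top red 92.58297583079184 mark 92.48665331959977 307336.0
side red 93.03283013707316 mark 93.56835023053172 217243.0
```

Aligned within ~0.4°. Backing off the post, then up.

Call:
play_rows(
  moves=[-0.005, 0.0013, 0, 0, 0, 0, 0, -0.005, 0.0013, 0, 0, 0, 0, 0, 0, 0, 0.03, 0, 0, 0, 0, 0, 0, 0.05, 0, 0, 0, 0, 0, 0, 0.05, 0, 0, 0, 0],
)

```text
time: 12.18
tcp_pos: [0.5263, -0.2097, 0.1788]
tool_rot: [2.238, 2.196, -0.009]
force: [0.6, -0.2, -1.1]
gripper_width: 0.0003
```

Call:
play_rows(
  moves=[0.01, 0.055, 0, 0, 0, -0.1, 0, 0.01, 0.055, 0, 0, 0, -0.1, 0, 0.01, 0.055, 0, 0, 0, -0.1, 0, 0.01, 0.055, 0, 0, 0, -0.1, 0, 0.005, 0.05, 0, 0, 0, -0.1, 0],
)

```text
time: 12.8
tcp_pos: [0.5722, 0.0603, 0.184]
tool_rot: [2.727, 1.53, -0.009]
force: [0.6, -0.2, -0.1]
gripper_width: -0.0001
```

```bash
python3 -c "
from h import *
plan(1,1)
look('e');rect('e')
for cam in ('wrist','top','side'):
  for d in pinpoint(cam,'shutter_top')[:2]:print(cam,np.round(d['point'],4),d['confidence'])
im=cv2.imread('pics/e_wrist.png');p=wproj([.577,.114,.045]);print(p)
cv2.circle(im,(int(p[0]),int(p[1])),4,(0,0,255),1);cv2.imwrite('pics/e_v.png',im)"
```

```text
t 12.8 th 85.8 r 0.2208 z 0.184 yaw 58.6 tilt [ 0.002 -0.016] F [ 0.6 -0.2 -0.1]
[-0.0131 -0.1653] dz -0.134
wrist post_top [ 0.557 -0.213  0.072] 0.63 -88.8
wrist mark_tip [ 0.554 -0.085  0.038] 0.67 91.7
wrist red_line [ 0.554 -0.067  0.022] 0.66 91.5
top post_top [ 0.559 -0.215  0.073] 0.69 -86.5
top mark_tip [ 0.557 -0.251  0.022] 0.21 -89.6
top blue_line [ 0.562 -0.253  0.022] 0.45 -86.1
side post_top [ 0.56  -0.216  0.072] 0.97 -86.5
side mark_tip [ 0.551 -0.082  0.032] 0.75 93.5
side red_line [ 0.554 -0.073  0.024] 0.4 91.4
side blue_line [ 0.559 -0.249  0.026] 0.53 -88.3
wrist red 92.79878182504743 mark 92.90142201004623 290493.0
top red nan mark 93.48270264203327 1053139.0
side red 93.03481827835239 mark 92.68659605048035 349033.0
wrist [0.5801 0.1131 0.0427] 0.77
wrist [0.6609 0.2942 0.047 ] 0.64
top [0.6574 0.2927 0.0477] 0.55
top [0.579  0.1151 0.0432] 0.47
side [0.5783 0.1152 0.0448] 0.62
[386.11358044 192.84234207]h.py:54: RuntimeWarning: invalid value encountered in scalar divide
  print(cam,"red",(red*D).sum()/red.sum(),"mark",(wh*D).sum()/max(wh.sum(),1),wh.sum())
```

View pics/e_v.png

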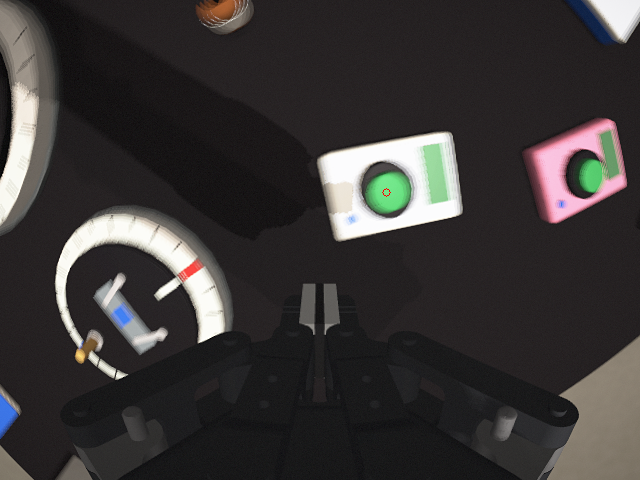

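The mark is still on red after backing off (wrist: mark at (172,287) leading straight into red at (190,270)). The predicted button position (386,192) is centred on the green button of the white remote. I'm moving above it and down.

Call:
play_rows(
  moves=[0.003, 0.028, -0.03, 0, 0, 0, 0, 0.003, 0.026, -0.03, 0, 0, 0, 0, 0, 0, -0.03, 0, 0, 0, 0, 0, 0, -0.02, 0, 0, 0, 0, 0, 0, 0, 0, 0, 0, 0],
)

```text
time: 14.32
tcp_pos: [0.5794, 0.1133, 0.0716]
tool_rot: [2.725, 1.532, -0.006]
force: [0.3, 0.5, 0.0]
gripper_width: 0.0001
```

Call:
play_rows(
  moves=[-0.001, 0.001, -0.012, 0, 0, 0, 0, 0, 0, -0.008, 0, 0, 0, 0, 0, 0, -0.004, 0, 0, 0, 0, 0, 0, -0.002, 0, 0, 0, 0],
)

```text
time: 14.82
tcp_pos: [0.5803, 0.1138, 0.0468]
tool_rot: [2.725, 1.528, -0.0]
force: [-0.9, 0.2, 0.5]
gripper_width: -0.0
```

Call:
play_rows(
  moves=[-0.001, 0, -0.002, 0, 0, 0, 0, -0.001, 0, -0.002, 0, 0, 0, 0, 0, 0, -0.002, 0, 0, 0, 0],
)

```text
time: 15.2
tcp_pos: [0.5798, 0.1139, 0.0421]
tool_rot: [2.724, 1.526, 0.005]
force: [-1.1, -0.4, 3.9]
gripper_width: 0.0001
```

Call:
play_rows(
  moves=[0, 0, -0.002, 0, 0, 0, 0, 0, 0, -0.002, 0, 0, 0, 0],
)

```text
time: 15.45
tcp_pos: [0.5799, 0.114, 0.0398]
tool_rot: [2.723, 1.526, 0.005]
force: [-9.7, -3.9, 27.8]
gripper_width: 0.0001
```

Call:
play_rows(
  moves=[0, 0, 0, 0, 0, 0, 0],
)

```text
time: 15.58
tcp_pos: [0.5798, 0.1139, 0.0404]
tool_rot: [2.722, 1.526, 0.005]
force: [-2.0, -2.1, 5.1]
gripper_width: -0.0003
```

```bash
python3 -c "
from h import *
s=observe();print(s['tcp_pos'],s['force'])
a,_=grab_frame('side');cv2.imwrite('pics/press.png',cv2.resize(a[180:290,260:400],None,fx=5,fy=5,interpolation=3))"
```

```text
[0.57983694 0.11393231 0.04042399] [-1.99017478 -2.12505349  5.12947919]
```

View pics/press.png

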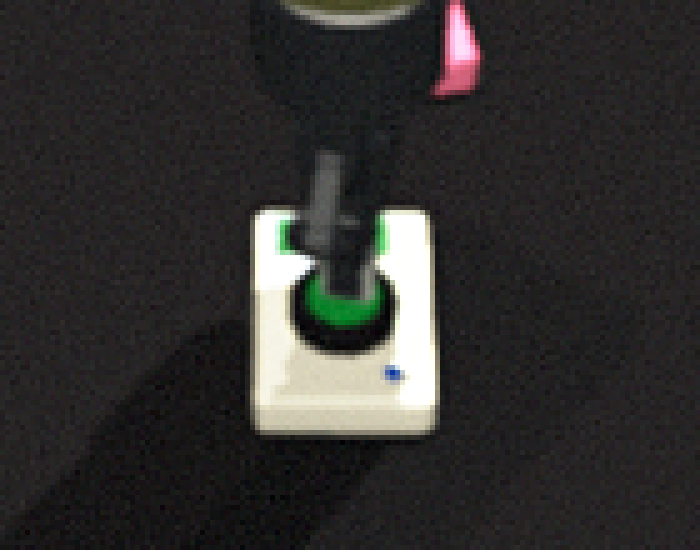

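```bash
python3 -c "
from h import *
for p in ([.5798,.1139,.0404],[.5775,.1143,.0404],[.5775,.1143,.0454],[.5798,.1139-.011,.0404],[.5798-.011,.1139,.0404],[.5798+.011,.1139,.0404]):
  c=camera_params('side');q=c['world_to_cam']@np.r_[p,1];k=c['camera_matrix']@q[:3];print(p,((k[:2]/k[2]-[260,180])*5).round(0))
for d in pinpoint('side','shutter_top')[:2]:print(np.round(d['point'],4),d['confidence'])"
```

```text
[0.5798, 0.1139, 0.0404] [350. 286.]
[0.5775, 0.1143, 0.0404] [344. 286.]
[0.5775, 0.1143, 0.0454] [344. 278.]
[0.5798, 0.1029, 0.0404] [359. 304.]
[0.5688, 0.1139, 0.0404] [325. 292.]
[0.5908, 0.1139, 0.0404] [374. 279.]
[0.5773 0.1159 0.0392] 0.61
```

```bash
python3 -c "
from h import *
a,D=grab_frame('side');c=camera_params('side');K=c['camera_matrix'];T=np.linalg.inv(c['world_to_cam'])
f=a.astype(int);v,u=np.mgrid[0:480,0:640]
g=(f[...,1]-np.maximum(f[...,0],f[...,2])>50)&(v>232)&(v<250)&(u>315)&(u<342)
k=(f.max(2)<40)&(v>240)&(v<252)&(u>318)&(u<340)
for n,m in (('green',g),('ring',k)):
  d=D[m];q=np.stack([(u[m]-K[0,2])/K[0,0]*d,(v[m]-K[1,2])/K[1,1]*d,d,0*d+1]);P=T@q;print(n,m.sum(),np.percentile(P[2],[5,25,50,75,95]).round(4))
print(observe()['force'],observe()['tcp_pos'])
"
```

```text
green 67 [0.0361 0.0379 0.0389 0.0403 0.0417]
ring 95 [0.0297 0.0331 0.0346 0.0362 0.0379]
[-2.17235873 -1.58909472  7.99452216] [0.57983238 0.11391843 0.04018038]
```

While pressed, the green top is at ~39 mm and the black housing at ~34.5 mm. So the fingers rest only on the button, and the 28 N peak was the end stop. Releasing.

Call:
play_rows(
  moves=[0, 0, 0.01, 0, 0, 0, 0, 0, 0, 0.03, 0, 0, 0, 0, 0, 0, 0.05, 0, 0, 0, 0, 0.0, 0.05, 0.05, 0, 0, 0, 0, 0, 0.05, 0.03, 0, 0, 0, 0],
)

```text
time: 16.35
tcp_pos: [0.5778, 0.204, 0.2067]
tool_rot: [2.731, 1.514, -0.009]
force: [-0.1, 0.2, 0.1]
gripper_width: -0.0
```

```bash
python3 -c "
from h import *
plan(1,1)
look('f');rect('f')
for cam in ('wrist','top','side'):
  for d in pinpoint(cam,'shutter_top')[:2]:print(cam,np.round(d['point'],4),d['confidence'])
for t in ('objective','oil','slidebox'):
  for d in pinpoint('side',t)[:1]+pinpoint('top',t)[:1]:print(t,np.round(d['point'],3),round(d['confidence'],2))
a=cv2.imread('pics/f_side.png')[180:430,220:480];cv2.imwrite('pics/f_v.png',cv2.resize(a,None,fx=2.3,fy=2.3,interpolation=3))" 2>&1
```

```text
t 16.35 th 86.6 r 0.3646 z 0.2067 yaw 58.0 tilt [ 0.004 -0.019] F [-0.1  0.2  0.1]
[-0.0195 -0.309 ] dz -0.1567
wrist post_top [ 0.556 -0.217  0.071] 0.87 -90.5
wrist mark_tip [ 0.553 -0.089  0.038] 0.7 92.2
wrist red_line [ 0.556 -0.071  0.025] 0.54 89.9
top post_top [ 0.559 -0.214  0.072] 0.9 -86.8
top mark_tip [ 0.552 -0.084  0.04 ] 0.65 92.6
top red_line [ 0.556 -0.072  0.026] 0.45 89.9
top blue_line [ 0.558 -0.253  0.024] 0.43 -88.5
side post_top [ 0.561 -0.216  0.068] 0.74 -84.7
side mark_tip [ 0.551 -0.083  0.032] 0.6 93.6
side red_line [ 0.553 -0.072  0.022] 0.39 91.7
side blue_line [ 0.556 -0.25   0.026] 0.63 -89.8
side blue_line [ 0.559 -0.218  0.071] 0.54 -86.9
wrist red 92.9578108754661 mark 92.86201864935248 281626.0
top red 92.59838153142188 mark 92.48972833254025 305576.0
side red 93.0375490516891 mark 92.68020049068687 349929.0
wrist [0.5797 0.1136 0.0397] 0.82
wrist [0.6589 0.2973 0.0496] 0.75
side [0.5777 0.116  0.0455] 0.58
side [0.659  0.2951 0.0481] 0.5
objective [ 0.795 -0.036 -0.001] 0.63
oil [0.377 0.075 0.004] 0.86
slidebox [ 0.506  0.441 -0.001] 0.64
slidebox [ 0.509  0.441 -0.   ] 0.76
```

View pics/f_v.png

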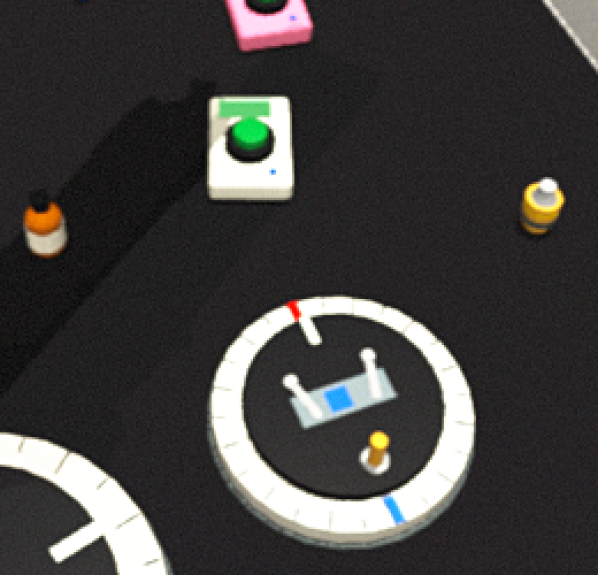

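The mark (310,328) meets the red line (294,310), the button is up again at (250,132), and the other items have not moved. Handing in.

```bash
python3 -c "
from workcell import *
print(job_done())"
```

```text
the job is handed in; nothing more can be done
None
```

The stage is turned so its white mark sits on the red line, the shutter was pressed fully and has sprung back, and I handed the job in at about 17 s.

- **Stage:** I pushed the post of the smaller stage about 126° counter-clockwise with shut fingertips; readings stayed at about 2.5 N or less. After the press, the mark was within 0.1° of red in the wrist and top views and within 0.4° in the side view. The trained networks' less precise points gave a spread of about 2°.
- **Shutter:** I pressed the green button on the white remote down to its stop, with a brief peak of about 28 N. While it was down, depth readings put the button top at about 39 mm and the housing at about 34.5 mm, so the fingers were only on the button. In the last side view it is back up. One wrist estimate still put it at 40 mm, which disagrees with the side estimate (45.5 mm) and the picture.
- **Other items:** The objective, oil bottle and slide box are where they were, within measuring error, and the arm is clear of everything.

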